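# Hold an old drive home under the hand press

### The job

The old metal drive lying on the desk is to be punched through its round cap. Set it down flat on the press's wooden board clear of the punch, cap end towards the press, then slide it along the board under the punch until it is fully home in the corner, against the low side stop and the end stop at once, so that the cap's centre sits under the punch tip. Finish while still holding it pressed firmly against both stops (do not let go), and leave the other things on the desk where they are.

Things in the scene. Friction and masses are not known exactly. Their poses are not given: they have to be found in the camera images.
- drive: Loose external drive in a bare aluminium case, a flat block 56 (x) by 150 (y) by 32 mm high, 0.25 to 0.6 kg, with dark fin lines on top and a round cap near one end. Origin: centre of the underside; z up, y along its length towards the end with the cap. It starts flat on the desk. Friction on wood and steel about 0.6.
- mark (a point): Centre of the round cap (24 mm across, ring with a dot) on the drive's top face, on its long centre line, 15 mm from the cap end: at (0, 60, 32) mm in the drive's frame. A flat target, not a knob.
- press: Grey bench hand press, immovable, on a plywood board. Origin: on the desk straight below the punch tip; z up. Board: x -65 to 65, y -200 to 135 mm, top at z = 12. Column 45 mm wide at y 55 to 115; its head reaches over the board to y = -18 at z 180 to 250. With the drive home its origin is at (0, -60, 12) mm in this frame, axes parallel.
- punch_tip (a point): Tip of the punch, fixed, 58 mm above the desk: 46 mm above the board, so 14 mm above the top of a drive lying on the board. The punch is 12 mm thick; the ram above it is 22 mm square, from 110 to 320 mm above the desk.
- side_stop: Low steel bar fixed to the board, 14 (x) by 150 (y) by 8 mm high. Origin: centre of its underside, at (35, -70, 12) mm in the press's frame, axes parallel. Its stopping face looks to the press's -x, at x = 28 mm in that frame; the drive's long +x side rests against it. The drive stands 24 mm higher than the bar: room for a finger above it.
- end_stop: Short steel bar screwed to the board in front of the press's foot, 50 (x) by 14 (y) by 18 mm high. Origin: centre of its underside, at (-3, 22, 12) mm in the press's frame, axes parallel to the press's. Its stopping face looks to the press's -y, at y = 15 mm in the press's frame; the drive's cap end rests against it.
- mug: Bystander: white mug, 80 mm across, 80 mm high, at the desk's far side. Origin: centre of the underside.
- screwdriver: Bystander: screwdriver lying on the desk near the robot's base, about 200 mm long. Origin: underside, near its middle.
- book: Bystander: closed book, 130 by 190 by 28 mm, lying at the desk's far side. Origin: centre of the underside.
- jar: Bystander: amber glass jar, 60 mm across, 60 mm high, at the right (-y) of the desk. Origin: centre of the underside.
There are look-alikes about, which are no part of the job. There is more than one size of the drive; the one meant has the size given above.

How it is judged:
On the way, in this order (a step that is already met when the one before it is completed fails the run):
1. the drive lies flat on the board, with its cap still clear of the punch tip (more than 20 mm off to the side) (z of drive in the frame of press between 0.009 and 0.0155 m and angle between drive's own z axis and vertical below 0.04 rad and horizontal distance between mark and punch_tip above 0.02 m and horizontal distance between drive and press below 0.2 m and contact force between drive and press above 0.5 N), for 0.1 s.
2. the drive, flat on the board, has been slid until its cap is under the punch tip (within 12 mm) (z of drive in the frame of press between 0.009 and 0.0155 m and angle between drive's own z axis and vertical below 0.04 rad and horizontal distance between mark and punch_tip below 0.012 m), for 0.1 s.
At the end, for the whole second after the job is handed in: The robot still holds the drive flat on the board (tilt under 0.04 rad), at rest and square to the stops (within 0.03 rad), pressed with more than 2 N against the side stop and more than 2 N against the end stop at once, the cap's centre within 4 mm horizontally of the punch tip (contact force between drive and side_stop above 2 N and contact force between drive and end_stop above 2 N and horizontal distance between mark and punch_tip below 0.004 m and angle between the x axis of drive and the x axis of press, either way round below 0.03 rad and z of drive in the frame of press between 0.009 and 0.0155 m and angle between drive's own z axis and vertical below 0.04 rad and linear speed of drive below 0.01 m/s and (contact force between drive and the fingers above 1 N or contact force between drive and the arm above 1 N)); the arm keeps its last pose, push and grip.
It fails at once if a bystander (mug, screwdriver, book or jar) is shifted by more than 20 mm (distance of any of mug, screwdriver, book, jar from where it was at the start of the episode above 0.02 m).
It also fails if it takes over 58 s, if anything falls off the work surface, if the arm or the gripper's body presses on something with over 40 N, if the wrist force passes 120 N, or if a joint passes its speed limit or range.

### The arm

A 6-joint arm with a two-finger parallel gripper is mounted at the origin on the work surface. World frame = base frame: x ahead of the robot, y to its left, z up, the work surface at z = 0. Lengths are in m, angles in rad, forces in N, time in s.
With the tool pointing down it reaches from about 0.35 to 0.85 m from the base axis. Payload 8.1 kg.
Tool frame: the origin (TCP) lies at the very end of the fingers, on their centre line; the grasp point (between the pads) lies 19 mm behind it; z points along the fingers, y is the line along which they close (so a half turn about z gives the same grasp; the last joint's range is limited). The gripper opens to 93 mm and grips with 3 to 60 N. Pads are 15 mm wide; open, the fingers measure 128 mm over their backs; the gripper's body (75 mm by 188 mm) begins 65 mm behind the grasp point.
Start: joints at [-0.085, 0.13, 1.488, -0, 1.523, -0.085], TCP at [0.6, 0, 0.184] pointing down, gripper open.
Joint ranges: [-2.96, 2.96], [-0.89, 2.26], [0.02, 2.5], [-1.34, 4.48], [0, 2.73], [-2.66, 2.66]. Speed limits (rad/s): [2.39, 2.39, 2.79, 3.14, 3.14, 3.14].

### API

Orientations are given as a rotation vector (axis times angle).
In Python, from plant import read_state, eyes, workorder gives the robot as it stands. The module is installed in compiled form; this text tells all that it offers.
- The arm moves only by the tool play_rows, never from a script. Its argument "targets" is one flat list of numbers, 4 for each row, row after row: the shift along the tool's x, y, z in cm, then the turn about the tool's z in degrees. In form: [dx, dy, dz, roll, dx, dy, dz, roll, ...]. A call has 1 to 8 rows; each row is the pose to reach, as a shift and turn from the pose commanded when the call began, along the tool's axes at that moment; what a row does not reach only later rows make up. A row lasts 1/12 s, in which the tool goes at most 41.7 mm and 7.16 degrees, less where a joint would pass 70% of its speed; a pose out of reach is approached as far as the arm can. A call with a gripper value outside its range is refused whole. "grip" is the finger opening in cm, from 0 to 9.3, set as the call begins (left out, the last holds). The fingers move at their own pace and stop on an object; "grip_force" is the grip in N (left out, the last holds). Time passes only in rows, so rows that repeat a pose let the fingers close. It gives the time, the measured TCP pose, the force, the opening and the grip force at its end, in the units of the state.
- read_state(): the state, without advancing time (a new reading comes with each control period).
- eyes.read_camera(name): name is "scene" or "side" or "wrist"; returns a dict with "image" (480x640x3 uint8, red, green, blue), "vfov" (degrees; the focal length in pixels is half the picture's height over the tangent of half this angle, whatever the lens; pixels are square), "cx", "cy" (the principal point, pixels), "cam_to_world" (4x4, takes a point from camera to world coordinates); the wrist camera has in their place "T_tool_cam" (4x4, takes a point from camera to tool coordinates, whose origin is the TCP and whose axes are the flange's). Camera axes: x right, y up, looking along -z (the intrinsics and any distortion apply to the point x, -y, -z); pixel columns grow to the right and rows downward; lengths in m; the calibration is good to about 2 mm. A picture is of the moment at which its call begins: read the wrist's pose just before it. There is no depth.
- workorder.close_job(): hands the job in; it is judged then, once.
The state is a dict: "t": time; "q": joint angles; "dq": joint speeds; "joint_torque": joint torques, N m; "tool_pos": TCP position; "orientation": TCP orientation; "force": force on the tool from outside, world axes, zero at the start; "wrist_torque": the same for the moment, N m; "opening": finger opening in m; "gripper_force": force on a finger pad.
Only numpy, scipy, OpenCV 4.12 (cv2) and the standard library are available. Lean on these libraries where they do the work, as an engineer would, in place of code of your own. Each camera call takes 0.05 s, during which the arm holds its last target. There are 200 camera calls.

## Working session

There is one attempt and no reset: what is moved stays moved. The work goes in short steps, Python scripts to look and compute and a tool call to move; the robot and the scene stay as the last step left them, time stands still between calls to the robot, and variables do not carry over. Pictures are saved under pics/ and viewed, at most 10 in all, crops included, and the job is handed in when it is done.

Besides the shell and the picture viewer there is one more tool, called after ">>>" in YAML: its name, and indented under it one key for each argument. play_rows: Moves the arm, as the interface text tells. Its arguments: {"type":"object","properties":{"targets":{"type":"array"},"grip":{"type":"number"},"grip_force":{"type":"number"}},"required":["targets"]}

```bash
mkdir -p pics
cat > h.py <<'E'
import numpy as np, cv2
from scipy.spatial.transform import Rotation as R
from plant import read_state, eyes, workorder
def shot(name,fn=None):
    s=read_state(); c=eyes.read_camera(name)
    if name=="wrist":
        T=np.eye(4); T[:3,:3]=R.from_rotvec(s["orientation"]).as_matrix(); T[:3,3]=s["tool_pos"]
        c["cam_to_world"]=T@c["T_tool_cam"]
    if fn: cv2.imwrite("pics/"+fn,c["image"][...,::-1]); np.save("pics/"+fn+".npy",{k:v for k,v in c.items()},allow_pickle=True)
    return c
def load(fn): return np.load("pics/"+fn+".npy",allow_pickle=True).item()
def toplane(c,uv,z):
    f=240/np.tan(np.radians(c["vfov"])/2); uv=np.atleast_2d(uv).astype(float)
    d=np.c_[(uv[:,0]-c["cx"])/f,-(uv[:,1]-c["cy"])/f,-np.ones(len(uv))]
    M=np.array(c["cam_to_world"]); d=d@M[:3,:3].T; o=M[:3,3]
    return o+d*((z-o[2])/d[:,2])[:,None]
def proj(c,P):
    f=240/np.tan(np.radians(c["vfov"])/2); M=np.linalg.inv(c["cam_to_world"])
    p=np.atleast_2d(P)@M[:3,:3].T+M[:3,3]
    return np.c_[c["cx"]-f*p[:,0]/p[:,2],c["cy"]+f*p[:,1]/p[:,2]]
E
python3 - <<'E'
from h import *
for n in ["scene","side","wrist"]:
    c=shot(n,n+"0.png"); print(n,[k for k in c],c["vfov"],c["cx"],c["cy"],np.round(c["cam_to_world"],3).tolist())
s=read_state();print({k:np.round(v,3).tolist() for k,v in s.items()})
E
```

```text
scene ['image', 'vfov', 'cx', 'cy', 'cam_to_world'] 46.84514481596558 314.12617273489883 239.37451414650786 [[0.03, -0.627, 0.779, 1.358], [1.0, 0.015, -0.026, -0.144], [0.005, 0.779, 0.627, 0.725], [0.0, 0.0, 0.0, 1.0]]
side ['image', 'vfov', 'cx', 'cy', 'cam_to_world'] 45.04401642898937 322.9824466604229 245.28714395763046 [[0.891, 0.314, -0.329, 0.213], [-0.455, 0.618, -0.641, -0.807], [0.002, 0.721, 0.693, 0.825], [0.0, 0.0, 0.0, 1.0]]
wrist ['image', 'vfov', 'cx', 'cy', 'T_tool_cam', 'cam_to_world'] 68.84786365218581 320.44023081790374 234.59713726301104 [[1.0, -0.0, 0.001, 0.6], [-0.0, 0.96, 0.278, 0.077], [-0.001, -0.278, 0.96, 0.384], [0.0, 0.0, 0.0, 1.0]]
{'t': 0.15, 'q': [-0.085, 0.131, 1.489, 0.0, 1.523, -0.085], 'dq': [0.0, -0.002, -0.004, 0.0, -0.0, 0.001], 'joint_torque': [0.0, -56.047, -49.233, 0.077, 0.031, -0.0], 'tool_pos': [0.6, 0.0, 0.183], 'orientation': [-2.221, -2.221, 0.001], 'force': [-0.359, -0.256, 0.124], 'wrist_torque': [0.014, 0.006, -0.022], 'gripper_force': 0.0, 'opening': 0.093}
```

View pics/scene0.png

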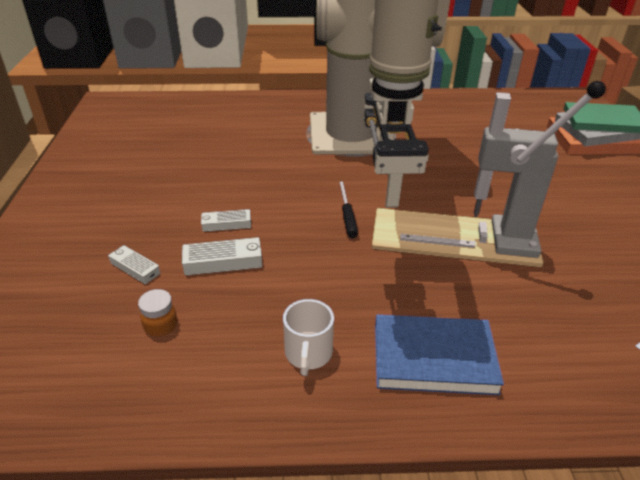

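View pics/side0.png

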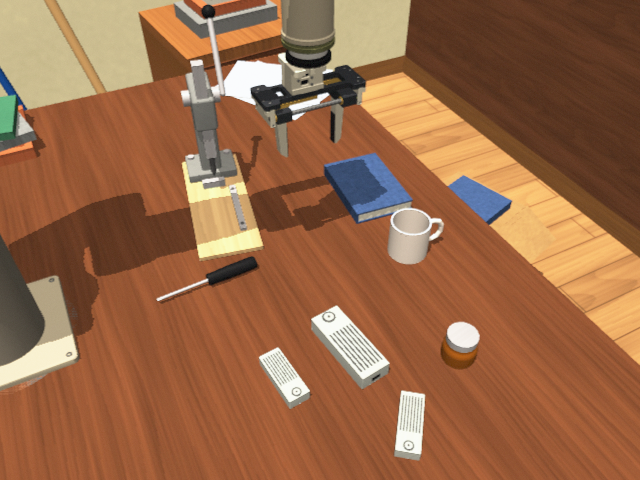

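The large drive is at about (222,256) in the scene view with its cap at (252,246). In the side view it is at (348,345), cap (329,316), cap end towards the press. The board runs from (375,230) to (540,250) in the scene view.

Run:
```python
from h import *
for n,box in [("scene",(175,230,275,280)),("side",(300,300,395,392))]:
    c=load(n+"0.png"); im=c["image"]; hsv=cv2.cvtColor(im,cv2.COLOR_RGB2HSV)
    x0,y0,x1,y1=box
    # cap: from viewed pixels; top face: bright low-sat
    m=np.zeros(im.shape[:2],np.uint8); m[y0:y1,x0:x1]=((hsv[...,1]<70)&(hsv[...,2]>90))[y0:y1,x0:x1]*255
    ct=max(cv2.findContours(m,0,2)[0],key=cv2.contourArea)
    hull=cv2.approxPolyDP(cv2.convexHull(ct),3,True)[:,0]
    print(n,"drive hull",hull.tolist()); print(np.round(toplane(c,hull,.032),3).tolist())
    cap={"scene":(252.5,246),"side":(329,316)}[n]; print("cap",np.round(toplane(c,cap,.032),3))
    m=((hsv[...,0]>15)&(hsv[...,0]<32)&(hsv[...,1]>50)&(hsv[...,2]>130)).astype(np.uint8)*255
    k=np.zeros_like(m); b=(365,200,550,270) if n=="scene" else (175,145,270,265)
    k[b[1]:b[3],b[0]:b[2]]=m[b[1]:b[3],b[0]:b[2]]
    pts=cv2.findNonZero(k); hull=cv2.approxPolyDP(cv2.convexHull(pts),3,True)[:,0]
    print("board",hull.tolist()); print(np.round(toplane(c,hull,.012),3).tolist())
a=load("scene0.png")["image"][195:275,360:560]; b=load("side0.png")["image"][140:265,170:270]
z=np.zeros((600,800,3),np.uint8); z[:300,:750]=cv2.resize(a,(750,300)); b=cv2.resize(b,(240,300)); z[300:,:240]=b
s=load("side0.png")["image"][295:395,295:395]; z[300:,260:560]=cv2.resize(s,(300,300))
cv2.imwrite("pics/crop0.png",z[...,::-1])
```

```text
scene drive hull [[259, 238], [259, 267], [184, 272], [184, 244]]
[[0.49, -0.225, 0.032], [0.577, -0.221, 0.032], [0.588, -0.359, 0.032], [0.505, -0.372, 0.032]]
cap [[ 0.515 -0.237  0.032]]
board [[542, 263], [373, 246], [376, 210], [491, 219], [540, 256]]
[[0.556, 0.329, 0.012], [0.496, 0.004, 0.012], [0.372, 0.025, 0.012], [0.411, 0.269, 0.012], [0.535, 0.333, 0.012]]
side drive hull [[336, 305], [389, 363], [385, 374], [362, 388], [312, 329], [311, 319]]
[[0.54, -0.221, 0.032], [0.56, -0.369, 0.032], [0.543, -0.384, 0.032], [0.497, -0.39, 0.032], [0.478, -0.25, 0.032], [0.487, -0.23, 0.032]]
cap [[ 0.518 -0.238  0.032]]
board [[262, 248], [200, 260], [182, 162], [235, 155]]
[[0.486, -0.007, 0.012], [0.364, 0.017, 0.012], [0.43, 0.351, 0.012], [0.553, 0.321, 0.012]]
```

View pics/crop0.png

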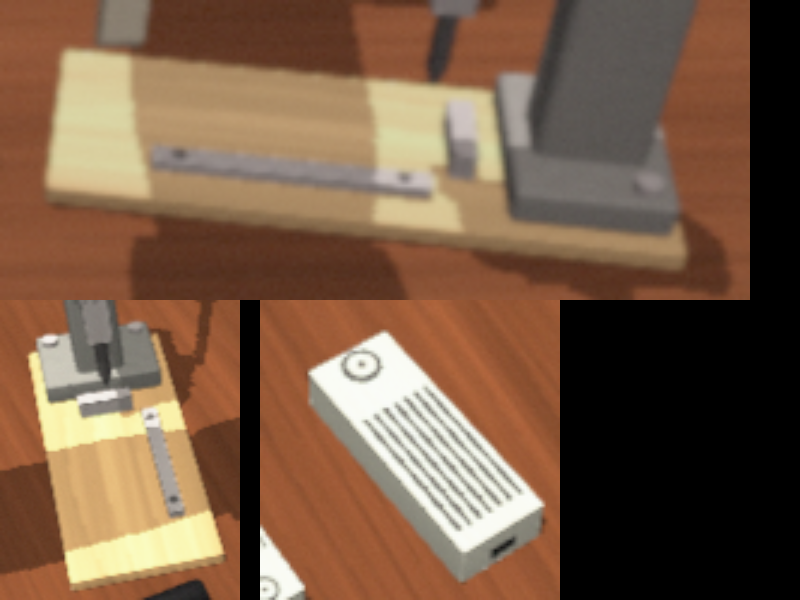

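The side and scene views agree: cap near (0.517,-0.238), drive yaw about +6.6°. The press origin is near (0.465,0.20), yaw about -11.4°. I'll hover over the drive and take a closer look.

>>> play_rows:
  targets: [-3,-0.7,0,-1,-7,-1.5,0,-2,-11,-2.4,0.5,-3,-15,-3.3,1,-4,-19,-4.2,1.5,-5,-23,-5,2,-6,-27,-6,2,-6.6,-30,-6.6,2,-6.6]
  grip: 9.3

```text
t: 0.82
tool_pos: [0.5322, -0.3028, 0.1634]
orientation: [-2.09, -2.344, 0.001]
force: [0.3, 0.5, 1.0]
opening: 0.0932
gripper_force: 0.0
```

>>> play_rows:
  targets: [-2.0,-0.6,0,0,-2.6,-1,0,0,-2.6,-1,0,0,-2.6,-1,0,0]

```text
t: 1.15
tool_pos: [0.527, -0.3263, 0.1638]
orientation: [-2.09, -2.344, -0.001]
force: [-0.0, 0.3, -0.5]
opening: 0.0931
gripper_force: 0.0
```

Run:
```python
from h import *
c=shot("wrist","w1.png"); s=read_state(); print(s["t"],np.round(s["tool_pos"],4),np.round(s["orientation"],3))
im=c["image"]; hsv=cv2.cvtColor(im,cv2.COLOR_RGB2HSV)
m=((hsv[...,1]<60)&(hsv[...,2]>140)).astype(np.uint8)*255
for ct in cv2.findContours(m,0,2)[0]:
    if cv2.contourArea(ct)<1500: continue
    h=cv2.approxPolyDP(cv2.convexHull(ct),5,True)[:,0]; print(h.tolist()); print(np.round(toplane(c,h,.032),3).tolist())
g=cv2.cvtColor(im,cv2.COLOR_RGB2GRAY)
```

```text
1.2 [ 0.5273 -0.3257  0.164 ] [-2.089e+00 -2.346e+00 -1.000e-03]
[[361, 316], [331, 347], [284, 346], [338, 296]]
[[0.583, -0.429, 0.032], [0.556, -0.47, 0.032], [0.505, -0.475, 0.032], [0.556, -0.409, 0.032]]
[[211, 119], [220, 223], [182, 225], [171, 120]]
[[0.419, -0.249, 0.032], [0.431, -0.345, 0.032], [0.394, -0.351, 0.032], [0.384, -0.254, 0.032]]
[[352, 102], [351, 258], [297, 260], [290, 105]]
[[0.544, -0.22, 0.032], [0.563, -0.366, 0.032], [0.509, -0.374, 0.032], [0.489, -0.229, 0.032]]
[[639, 0], [638, 68], [568, 78], [550, 65], [544, 33], [561, 0]]
[[0.769, -0.114, 0.032], [0.787, -0.164, 0.032], [0.729, -0.179, 0.032], [0.71, -0.17, 0.032], [0.698, -0.147, 0.032], [0.705, -0.122, 0.032]]
```

View pics/w1.png

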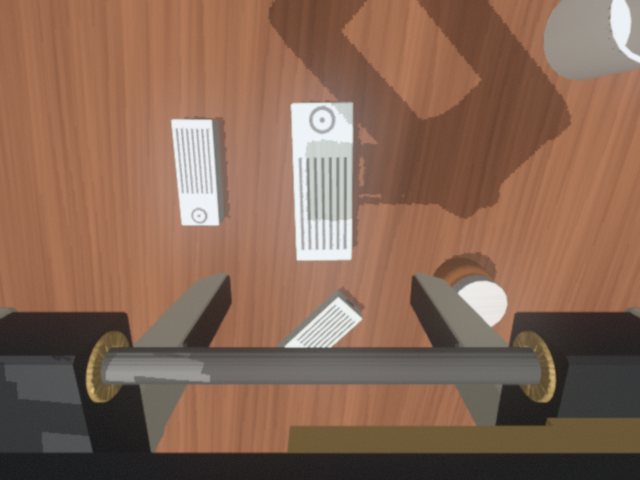

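The large drive fills (291–352, 102–260) and measures 55×147 mm: the right one. Its centre is (0.526,-0.297), yaw 7.6°. The fingers straddle it clear of the small look-alike, so I'll descend and grip.

>>> play_rows:
  targets: [0,0.3,3,-1,-0.1,0.3,6,-1,-0.1,0.3,9,-1,-0.1,0.3,11,-1,-0.1,0.3,13,-1,-0.1,0.3,14.5,-1,-0.1,0.3,15,-1,-0.1,0.3,15,-1]

```text
t: 1.87
tool_pos: [0.5296, -0.3252, 0.0126]
orientation: [-2.065, -2.363, 0.0]
force: [0.1, -0.0, 0.3]
opening: 0.0928
gripper_force: 0.0
```

>>> play_rows:
  targets: [0,0,0,0,0,0,0,0,0,0,0,0,0,0,0,0,0,0,0,0,0,0,0,0,0,0,0,0,0,0,0,0]
  grip: 4
  grip_force: 50

```text
t: 2.53
tool_pos: [0.5301, -0.3277, 0.0143]
orientation: [2.069, 2.364, 0.0]
force: [-0.1, -0.6, 0.2]
opening: 0.044
gripper_force: 0.0
```

>>> play_rows:
  targets: [0,0,-0.5,0,0,0,-1.5,0,0,0,-3,0,0,0,-5,0,0,0,-8,0,0,0,-10,0,0,0,-10,0,0,0,-10,0]

```text
t: 3.2
tool_pos: [0.5316, -0.3287, 0.1172]
orientation: [2.066, 2.36, 0.001]
force: [-0.7, 0.1, -0.7]
opening: 0.0403
gripper_force: 0.0
```

Run:
```python
from h import *
c=shot("wrist","w2.png"); s=read_state(); print(s["t"],np.round(s["tool_pos"],4),np.round(s["orientation"],3),s["opening"],s["gripper_force"],s["force"])
```

```text
3.25 [ 0.5305 -0.3279  0.1151] [2.068 2.363 0.   ] 0.04033008925400416 0.0 [ 0.64083421 -0.44203822 -0.4446898 ]
```

View pics/w2.png

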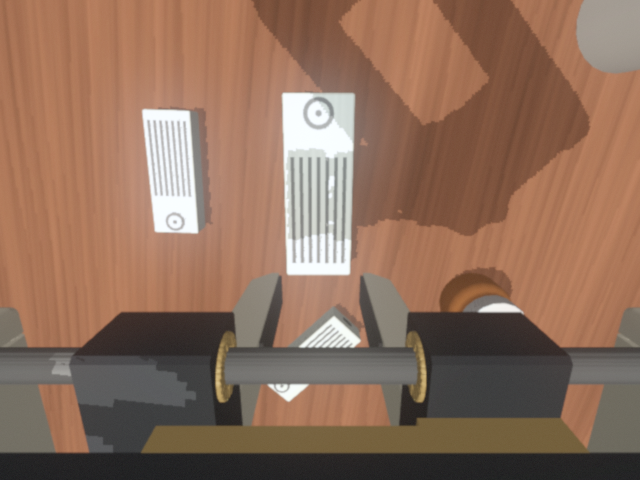

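The fingers closed to 40 mm with no force, so the grasp missed. The drive still lies at (283–355, 93–275). I'll check from the side view.

Run:
```python
from h import *
c=load("w2.png"); hsv=cv2.cvtColor(c["image"],cv2.COLOR_RGB2HSV)
m=((hsv[...,1]<60)&(hsv[...,2]>140)).astype(np.uint8)*255; m[275:]=0
ct=max([k for k in cv2.findContours(m,0,2)[0]],key=cv2.contourArea)
h=cv2.approxPolyDP(cv2.convexHull(ct),5,True)[:,0]; print(h.tolist())
for z in (.032,):print(np.round(toplane(c,h,z),3).tolist())
s=read_state(); p=s["tool_pos"]; print("tcp pix wrist",proj(c,p))
d=shot("side","s2.png"); print("tcp side",proj(d,p), "corners side",proj(d,toplane(c,h,.032)).round(0).tolist(),[[336,305],[389,363],[362,388],[312,319]])
e=shot("scene","c2.png"); print("tcp scene",proj(e,p))
z=np.hstack([d["image"][200:460,200:520],e["image"][100:360,80:400]]); cv2.imwrite("pics/x2.png",cv2.resize(z[...,::-1],(800,325)))
```

```text
[[352, 92], [350, 272], [287, 274], [281, 95]]
[[0.542, -0.22, 0.032], [0.564, -0.365, 0.032], [0.509, -0.374, 0.032], [0.489, -0.229, 0.032]]
tcp pix wrist [[317.71076015 261.77151242]]
tcp side [[363.37855321 319.32950137]] corners side [[336.0, 304.0], [390.0, 360.0], [364.0, 377.0], [312.0, 318.0]] [[336, 305], [389, 363], [362, 388], [312, 319]]
tcp scene [[199.59328151 217.41379738]]
```

View pics/x2.png

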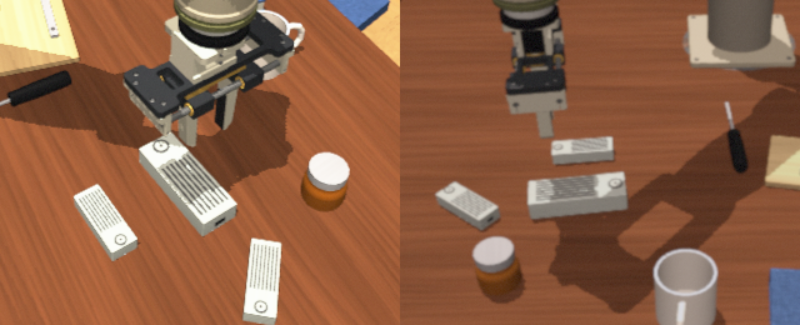

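In both fixed views the fingertips sit about 10 px above where the reported TCP projects. They seem to end roughly 20 mm higher than reported, so they closed just above the drive. I'll confirm by touch on the drive's top (z=0.032).

>>> play_rows:
  targets: [0,0,3,0,0,0,6,0,0,0,8,0,0,0,9,0,0,0,9.7,0,0,0,9.9,0,0,0,9.9,0,0,0,9.9,0]

```text
t: 4.02
tool_pos: [0.5311, -0.3283, 0.0166]
orientation: [2.068, 2.362, 0.0]
force: [-0.3, 0.2, -0.6]
opening: 0.0397
gripper_force: 0.0
```

>>> play_rows:
  targets: [0,0,0.1,0,0,0,0.1,0,0,0,0.2,0,0,0,0.2,0]

```text
t: 4.35
tool_pos: [0.5304, -0.3278, 0.0136]
orientation: [2.069, 2.363, 0.0]
force: [-0.4, -0.3, -0.1]
opening: 0.0399
gripper_force: 0.0
```

>>> play_rows:
  targets: [0,0,0.1,0,0,0,0.1,0,0,0,0.2,0,0,0,0.2,0]

```text
t: 4.68
tool_pos: [0.53, -0.3275, 0.011]
orientation: [-2.069, -2.364, 0.0]
force: [-0.0, 0.8, 0.3]
opening: 0.0399
gripper_force: 0.0
```

>>> play_rows:
  targets: [0,0,0.1,0,0,0,0.2,0,0,0,0.2,0]

```text
t: 4.93
tool_pos: [0.53, -0.3275, 0.0089]
orientation: [-2.069, -2.363, 0.0]
force: [-0.4, -0.3, 0.5]
opening: 0.0399
gripper_force: 0.0
```

>>> play_rows:
  targets: [0,0,0.1,0,0,0,0.2,0,0,0,0.2,0]

```text
t: 5.18
tool_pos: [0.53, -0.3275, 0.0069]
orientation: [-2.069, -2.363, 0.0]
force: [-0.0, -0.9, -0.1]
opening: 0.0401
gripper_force: 0.0
```

>>> play_rows:
  targets: [0,0,0.1,0,0,0,0.1,0,0,0,0.1,0]

```text
t: 5.43
tool_pos: [0.5301, -0.3276, 0.0061]
orientation: [-2.069, -2.364, 0.0]
force: [-0.6, -0.7, 0.4]
opening: 0.04
gripper_force: 0.0
```

Run:
```python
from h import *
p=read_state()["tool_pos"]
d=shot("side","s3.png"); e=shot("scene","c3.png"); print(proj(d,p),proj(e,p))
z=np.hstack([cv2.resize(d["image"][270:400,290:420],(400,400),interpolation=2),cv2.resize(e["image"][190:290,170:270],(400,400),interpolation=2)]); cv2.imwrite("pics/x3.png",z[...,::-1])
```

```text
[[359.81072342 359.99839937]] [[206.6598643 261.8139631]]
```

View pics/x3.png

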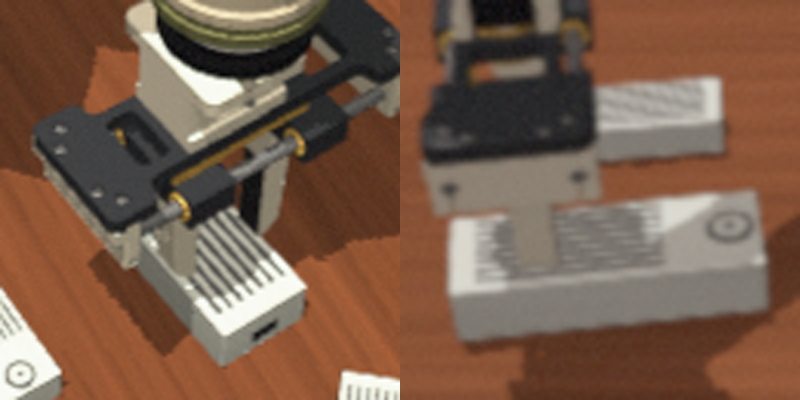

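The tips are at side (348,359) and (374,345), scene (203,257), and look to be just above the drive's top. I'll triangulate the +x fingertip.

Run:
```python
from h import *
d=load("s3.png");e=load("c3.png")
A=[];b=[]
for c,uv in ((d,(374,345)),(e,(203.2,257))):
    o=np.array(c["cam_to_world"])[:3,3]; r=toplane(c,uv,0)[0]-o; r/=np.linalg.norm(r); P=np.eye(3)-np.outer(r,r); A.append(P); b.append(P@o)
x,res,_,_=np.linalg.lstsq(np.vstack(A),np.hstack(b),rcond=None); print(x,res)
print(toplane(d,(348.5,359),x[2]), read_state()["tool_pos"])
```

```text
[ 0.55332299 -0.32902045  0.03745283] [4.99797672e-06]
[[ 0.5024779  -0.33586019  0.03745283]] [ 0.53016903 -0.32761479  0.00626933]
```

>>> play_rows:
  targets: [0,0,0.1,0,0,0,0.2,0,0,0,0.2,0]

```text
t: 5.78
tool_pos: [0.53, -0.3275, 0.004]
orientation: [-2.069, -2.364, 0.0]
force: [-0.3, 0.4, -0.1]
opening: 0.0403
gripper_force: 0.0
```

>>> play_rows:
  targets: [0,0,0.1,0,0,0,0.2,0,0,0,0.2,0]

```text
t: 6.03
tool_pos: [0.53, -0.3275, 0.0019]
orientation: [-2.069, -2.363, 0.0]
force: [1.0, 0.1, -0.1]
opening: 0.0402
gripper_force: 0.0
```

>>> play_rows:
  targets: [0,0,0.1,0,0,0,0.1,0,0,0,0.1,0]

```text
t: 6.28
tool_pos: [0.5301, -0.3275, 0.0011]
orientation: [-2.069, -2.364, 0.0]
force: [0.3, -0.3, 0.4]
opening: 0.0402
gripper_force: 0.0
```

>>> play_rows:
  targets: [0,0,0.1,0,0,0,0.1,0,0,0,0.1,0]

```text
t: 6.53
tool_pos: [0.5301, -0.3276, 0.0001]
orientation: [-2.069, -2.364, -0.0]
force: [-0.7, -0.4, 0.0]
opening: 0.0397
gripper_force: 0.0
```

>>> play_rows:
  targets: [0,0,0.1,0,0,0,0.1,0,0,0,0.1,0]

```text
t: 6.78
tool_pos: [0.5301, -0.3276, -0.0009]
orientation: [-2.069, -2.364, 0.0]
force: [0.0, 0.3, 0.4]
opening: 0.0402
gripper_force: 0.0
```

>>> play_rows:
  targets: [0,0,0.1,0,0,0,0.1,0]

```text
t: 6.95
tool_pos: [0.5301, -0.3275, -0.0019]
orientation: [-2.069, -2.364, 0.0]
force: [-0.4, -0.1, 0.5]
opening: 0.0403
gripper_force: 0.0
```

>>> play_rows:
  targets: [0,0,0.1,0,0,0,0.1,0]

```text
t: 7.12
tool_pos: [0.5302, -0.3276, -0.0021]
orientation: [-2.069, -2.364, 0.0]
force: [-2.8, 1.5, 6.2]
opening: 0.04
gripper_force: 3.1
```

>>> play_rows:
  targets: [0,0,0.1,0,0,0,0.1,0]

```text
t: 7.28
tool_pos: [0.5302, -0.3277, -0.0021]
orientation: [-2.069, -2.364, 0.0]
force: [-6.0, 5.1, 14.7]
opening: 0.0399
gripper_force: 6.7
```

>>> play_rows:
  targets: [0,0,0.1,0,0,0,0.1,0]

```text
t: 7.45
tool_pos: [0.5303, -0.3277, -0.0021]
orientation: [-2.069, -2.364, 0.0]
force: [-8.5, 5.7, 20.8]
opening: 0.0399
gripper_force: 10.4
```

Contact at reported z=-0.002 on a top at 0.032, so the tips end 34 mm above the reported TCP. I'll use that offset: lift, open, and regrasp with reported z≈-0.020.

>>> play_rows:
  targets: [0,0,-1,0,0,0,-3,0,0,0,-3,0,0,0,-3,0,0,0,-3,0,0,0,-3,0,0,0,-3,0,0,0,-3,0]
  grip: 9.3

```text
t: 8.12
tool_pos: [0.5296, -0.3272, 0.0242]
orientation: [-2.068, -2.363, 0.0]
force: [-0.7, -0.4, -0.8]
opening: 0.0885
gripper_force: 0.0
```

>>> play_rows:
  targets: [0,0,1,0,0,0,2,0,0,0,3,0,0,0,3.8,0,0,0,4.3,0,0,0,4.5,0,0,0,4.5,0,0,0,4.5,0]

```text
t: 8.78
tool_pos: [0.5303, -0.3277, -0.0197]
orientation: [2.069, 2.364, 0.0]
force: [0.8, 0.5, 0.3]
opening: 0.0929
gripper_force: 0.0
```

>>> play_rows:
  targets: [0,0,0,0,0,0,0,0,0,0,0,0,0,0,0,0,0,0,0,0,0,0,0,0,0,0,0,0,0,0,0,0]
  grip: 4
  grip_force: 50

```text
t: 9.45
tool_pos: [0.5302, -0.3277, -0.0196]
orientation: [2.069, 2.364, -0.0]
force: [-0.4, 0.3, 1.1]
opening: 0.0558
gripper_force: 50.0
```

The drive is held (opening 55.8 mm, 50 N). Next: lift, carry it to a hover over the near part of the board, and look.

>>> play_rows:
  targets: [0,0,-1,0,0,0,-3,0,0,0,-6,0,2,0,-8.5,0,5,-0.6,-10,1,8.5,-1.1,-10,3,12,-1.5,-10,5,15.5,-2,-10,7]

```text
t: 10.12
tool_pos: [0.489, -0.1753, 0.0806]
orientation: [2.212, 2.23, 0.0]
force: [0.6, 1.5, -4.8]
opening: 0.0557
gripper_force: 50.0
```

Run:
```python
from h import *
s=read_state();p=s["tool_pos"];M=R.from_rotvec(s["orientation"]).as_matrix()
print(p,s["opening"],M[:2,0],np.degrees(np.arctan2(-M[0,0],M[1,0])))
print("cm in tool",100*M.T@(np.array([.428,.0605,.08])-p))
```

```text
[ 0.48902667 -0.17527294  0.08057645] 0.0557422113568856 [-0.00807287  0.99996741] 0.46254648464874765
cm in tool [23.62578698 -5.91213719  0.05915515]
```

>>> play_rows:
  targets: [3.5,-0.9,0,2,7,-1.8,0,4,10.5,-2.7,0,6,14,-3.5,0,8,17.5,-4.4,0,10,21,-5.3,0,12,23.4,-5.9,0,12,23.4,-5.9,0,12]

```text
t: 10.78
tool_pos: [0.4262, 0.0608, 0.08]
orientation: [-2.426, -1.992, 0.0]
force: [-0.5, -1.1, -4.7]
opening: 0.0554
gripper_force: 50.0
```

```bash
sleep 0
python3 - <<'E'
from h import *
c=shot("wrist","w4.png"); s=read_state(); print(s["t"],np.round(s["tool_pos"],4),s["opening"],s["force"])
for n,P in dict(side0=(.028,-.145,.02),side1=(.028,.005,.02),end0=(-.028,.015,.03),end1=(.022,.015,.03),bl=(-.065,.05,.012),br=(.065,.05,.012),tip=(0,0,.058)).items():
    a=np.radians(-11.4); w=np.array([.4645,.201,0])+[np.cos(a)*P[0]-np.sin(a)*P[1],np.sin(a)*P[0]+np.cos(a)*P[1],P[2]]
    print(n,proj(c,w).round(0))
E
```

```text
10.8333 [0.4271 0.0588 0.0801] 0.055694728201704825 [ 0.37802138 -0.60826018 -5.02319189]
side0 [[368. 237.]]
side1 [[378.  18.]]
end0 [[291.  -5.]]
end1 [[371.  -5.]]
bl [[235. -57.]]
br [[437. -57.]]
tip [[338.   7.]]
```

View pics/w4.png

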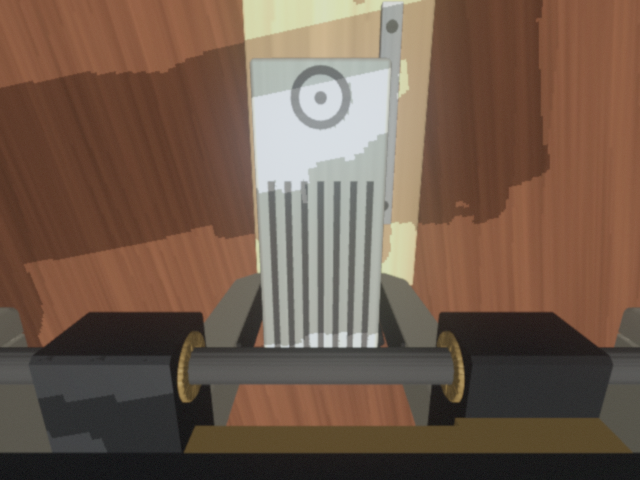

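The wrist view shows the drive held square, cap at (321,98). The side stop's outer edge runs from (403,2) to (392,222), the board edges from (245,0) to (258,270) and from (435,0) to (412,285). From these I'll compute the press pose.

Run:
```python
from h import *
c=load("w4.png"); 
for n,uv,z in [("boardL",[(258,270),(244,2)],.012),("boardR",[(412,285),(435,2)],.012),("stop out",[(392,222),(403,2)],.02)]:
    P=toplane(c,uv,z); d=P[1]-P[0]; print(n,P.round(4).tolist(),"yaw",np.degrees(np.arctan2(-d[0],d[1])))
P=toplane(c,[(403,3)],.02)[0]
# cap: held height: tip z .114 -> drive bottom = tip-.0143
print("cap",toplane(c,(321,98),.08+.034-.0143+.032)) 
for yaw in (-11.4,-10.8,-12):
    a=np.radians(yaw); Rz=np.array([[np.cos(a),-np.sin(a)],[np.sin(a),np.cos(a)]])
    o=P[:2]-Rz@[.042,.005]; print(yaw,"origin from stop",o, "from board mid", [ (Rz.T@(toplane(c,uv,.012)[0,:2]-o)).round(4) for uv in [(244,2),(435,2),(258,270),(412,285)]])
# dark/bright row profile along stop near far end
g=cv2.cvtColor(c["image"],cv2.COLOR_RGB2HSV)
print([g[r,393,:].tolist() for r in range(0,12,2)])
```

```text
boardL [[0.3706, 0.0406, 0.012], [0.4081, 0.2293, 0.012]] yaw -11.253243736488775
boardR [[0.493, 0.0028, 0.012], [0.5335, 0.2044, 0.012]] yaw -11.35933972290705
stop out [[0.483, 0.0618, 0.02], [0.5104, 0.2064, 0.02]] yaw -10.757756787200035
cap [[0.44491157 0.14948477 0.1317    ]]
-11.4 origin from stop [0.46821232 0.20920764] from board mid [array([-0.0629,  0.0078]), array([0.065 , 0.0082]), array([-0.0624, -0.1846]), array([ 0.0651, -0.1975])]
-10.8 origin from stop [0.46817903 0.20876597] from board mid [array([-0.0628,  0.0089]), array([0.065 , 0.0079]), array([-0.0643, -0.1835]), array([ 0.063 , -0.1977])]
-12 origin from stop [0.46825024 0.20964895] from board mid [array([-0.0629,  0.0067]), array([0.065 , 0.0084]), array([-0.0604, -0.1856]), array([ 0.0673, -0.1972])]
[[31, 44, 213], [39, 8, 211], [45, 5, 208], [54, 8, 170], [53, 6, 167], [60, 6, 167]]
```

Press origin about (0.468,0.209), yaw -11.3°, with the board width matching 128 mm. I'll lower the drive at press y≈-110, 10 mm off the side stop.

>>> play_rows:
  targets: [0.8,0.1,2,0,1.5,0.2,4,0,1.5,0.2,6,0,1.5,0.2,7.5,0,1.5,0.2,8.2,0,1.5,0.2,8.5,0,1.5,0.2,8.5,0,1.5,0.2,8.5,0]

```text
t: 11.5
tool_pos: [0.4341, 0.0707, -0.0039]
orientation: [2.431, 1.989, 0.001]
force: [-0.2, -0.2, -5.3]
opening: 0.0555
gripper_force: 50.0
```

>>> play_rows:
  targets: [0,0,0.1,0,0,0,0.2,0,0,0,0.2,0,0,0,0.2,0]

```text
t: 11.83
tool_pos: [0.4336, 0.0711, -0.0064]
orientation: [2.431, 1.99, 0.001]
force: [0.3, -0.3, -5.7]
opening: 0.0554
gripper_force: 50.0
```

>>> play_rows:
  targets: [0,0,0.1,0,0,0,0.1,0,0,0,0.1,0]

```text
t: 12.08
tool_pos: [0.4335, 0.0711, -0.0076]
orientation: [2.431, 1.99, 0.001]
force: [-0.4, 0.2, -3.8]
opening: 0.0555
gripper_force: 50.0
```

>>> play_rows:
  targets: [0,0,0.1,0,0,0,0.1,0,0,0,0.1,0,0,0,0.1,0]

```text
t: 12.42
tool_pos: [0.4337, 0.0711, -0.0077]
orientation: [2.431, 1.99, 0.0]
force: [-4.5, -0.2, 7.1]
opening: 0.0556
gripper_force: 50.0
```

Run:
```python
from h import *
s=read_state();p=np.array(s["tool_pos"]);M=R.from_rotvec(s["orientation"]).as_matrix()
yaw=np.degrees(np.arctan2(-M[0,0],M[1,0])); a=np.radians(-11.3); Rz=np.array([[np.cos(a),-np.sin(a)],[np.sin(a),np.cos(a)]])
q=Rz.T@(p[:2]-[.468,.2087]); print(p,s["force"],yaw,"tcp in press mm",q*1e3,"to home cm: x",(0-q[0])*100,"y",(-.0903-q[1])*100)
```

```text
[ 0.4336626   0.07110187 -0.00772959] [-4.48307549 -0.20525368  7.0558933 ] -11.394208351347709 tcp in press mm [  -6.70993302 -141.65902373] to home cm: x 0.6709933023792799 y 5.135902373379307
```

The drive is flat on the board with about 12 N of contact. I'll slide it towards the end stop first.

>>> play_rows:
  targets: [0.5,0,0,0,1.2,0,0,0,2,0,0,0,2.8,0,0,0,3.5,0,0,0,4,0,0,0,4.3,0,0,0,4.3,0,0,0]

```text
t: 13.08
tool_pos: [0.4431, 0.114, -0.0077]
orientation: [2.429, 1.99, 0.003]
force: [-0.6, -0.5, 4.8]
opening: 0.0556
gripper_force: 50.0
```

>>> play_rows:
  targets: [0,0.2,0,0,0,0.4,0,0,0,0.5,0,0,0,0.5,0,0]

```text
t: 13.42
tool_pos: [0.4472, 0.1133, -0.0077]
orientation: [-2.43, -1.99, -0.002]
force: [-5.3, 1.6, 8.9]
opening: 0.0557
gripper_force: 50.0
```

>>> play_rows:
  targets: [0.2,0,0,0,0.4,0,0,0,0.5,0,0,0,0.5,0,0,0]

```text
t: 13.75
tool_pos: [0.4487, 0.1172, -0.0077]
orientation: [2.43, 1.989, 0.001]
force: [-0.9, -4.0, 7.5]
opening: 0.0555
gripper_force: 50.0
```

Now short steps to the end stop, then the side stop.

>>> play_rows:
  targets: [0.2,0,0,0,0.3,0,0,0,0.3,0,0,0]

```text
t: 14.0
tool_pos: [0.4494, 0.1201, -0.0077]
orientation: [2.43, 1.989, 0.002]
force: [-0.3, -3.5, 5.4]
opening: 0.0554
gripper_force: 50.0
```

>>> play_rows:
  targets: [0.2,0,0,0,0.3,0,0,0,0.3,0,0,0]

```text
t: 14.25
tool_pos: [0.4498, 0.1218, -0.0077]
orientation: [2.428, 1.989, -0.001]
force: [-2.9, -12.1, 9.3]
opening: 0.0556
gripper_force: 50.0
```

>>> play_rows:
  targets: [0,0.1,0,0,0,0.3,0,0,0,0.3,0,0]

```text
t: 14.5
tool_pos: [0.4502, 0.1217, -0.0077]
orientation: [-2.429, -1.99, 0.007]
force: [-17.8, -8.6, 24.2]
opening: 0.0555
gripper_force: 50.0
```

Both directions now resist at the expected home (press frame -0.4, -88.8 mm). I'll ease the downward load so that friction doesn't mask the stop forces, and push a little more.

>>> play_rows:
  targets: [0,0,-0.1,0,0.05,0.05,-0.15,0,0.1,0.1,-0.15,0,0.1,0.1,-0.15,0,0.1,0.1,-0.15,0,0.1,0.1,-0.15,0]

```text
t: 15.0
tool_pos: [0.4501, 0.1216, -0.0076]
orientation: [-2.429, -1.99, 0.011]
force: [-15.5, -11.0, 13.4]
opening: 0.056
gripper_force: 50.0
```

Run:
```python
from h import *
c=shot("side","s5.png"); s=read_state();p=np.array(s["tool_pos"]);M=R.from_rotvec(s["orientation"]).as_matrix()
a=np.radians(-11.3); Rz=np.array([[np.cos(a),-np.sin(a)],[np.sin(a),np.cos(a)]])
print(p,s["opening"],"F press",Rz.T@np.array(s["force"])[:2],s["force"][2],np.degrees(np.arctan2(-M[0,0],M[1,0])),"tilt",np.arccos(-M[2,2]),"tcp press",1e3*Rz.T@(p[:2]-[.468,.2087]))
c2=shot("scene","c5.png")
z=np.hstack([cv2.resize(c["image"][110:270,165:325],(400,400),interpolation=2),cv2.resize(c2["image"][130:270,370:510],(400,400),interpolation=2)]); cv2.imwrite("pics/x5.png",z[...,::-1])
```

```text
[ 0.45012812  0.12160812 -0.00763596] 0.05523984821836789 F press [-13.07685113 -14.69827511] 13.91459643146696 -11.337663227853078 tilt 0.007047613870593546 tcp press [ -0.46010934 -88.90549884]
```

View pics/x5.png

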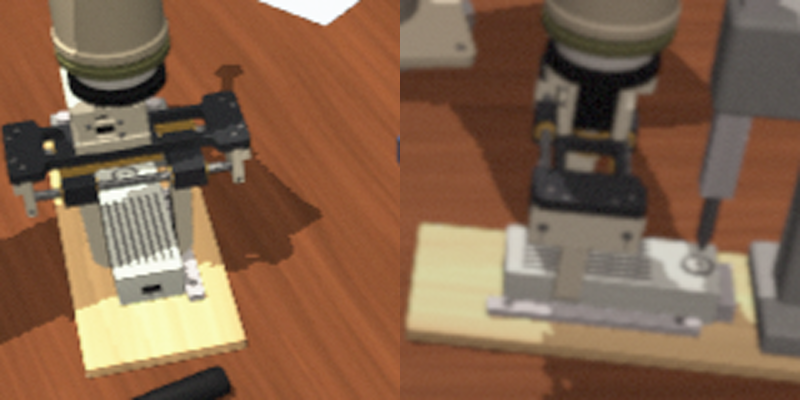

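It looks home, the cap ring directly under the punch and the drive against both bars. I'll relieve a bit more downward load and add push so both stop forces are well clear of friction.

>>> play_rows:
  targets: [0,0,-0.1,0,0.1,0.05,-0.1,0,0.15,0.1,-0.1,0,0.15,0.1,-0.1,0,0.15,0.1,-0.1,0,0.15,0.1,-0.1,0]

```text
t: 15.6
tool_pos: [0.4502, 0.1216, -0.0075]
orientation: [-2.429, -1.991, 0.016]
force: [-15.7, -17.2, 10.9]
opening: 0.0561
gripper_force: 50.0
```

Run:
```python
from h import *
s=read_state();p=np.array(s["tool_pos"]);M=R.from_rotvec(s["orientation"]).as_matrix()
a=np.radians(-11.3); Rz=np.array([[np.cos(a),-np.sin(a)],[np.sin(a),np.cos(a)]])
print(p,s["opening"],"F press",Rz.T@np.array(s["force"])[:2],s["force"][2],np.degrees(np.arctan2(-M[0,0],M[1,0])),"tilt",np.arccos(-M[2,2]),"tcp press",1e3*Rz.T@(p[:2]-[.468,.2087]),s["wrist_torque"])
```

```text
[ 0.45018914  0.12158472 -0.00753032] 0.05612135895749892 F press [-11.97942265 -19.92405473] 10.940059638255304 -11.3338719073346 tilt 0.010239734580513823 tcp press [ -0.39568456 -88.91648583] [-3.00409948  2.61067449  0.54007306]
```

>>> play_rows:
  targets: [0,0.05,0,0,0,0.1,-0.05,0,0,0.15,-0.05,0,0,0.15,-0.05,0,0,0.15,-0.05,0,0,0.15,-0.05,0,0,0.15,-0.05,0,0,0.15,-0.05,0]

```text
t: 16.27
tool_pos: [0.4502, 0.1215, -0.0075]
orientation: [-2.428, -1.989, 0.019]
force: [-20.2, -16.5, 13.3]
opening: 0.0556
gripper_force: 50.0
```

```bash
python3 -c "
from h import *
print(workorder.close_job())"
```

```text
the job is handed in; nothing more can be done
None
```

The job is handed in: the drive is home in the corner, still gripped, cap under the punch, pressing about 17 N towards the side stop and 20 N towards the end stop (wrist readings, part of it friction). No verdict came back, and I didn't re-check the bystanders, though no contact with them showed.

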